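# Unpile the small-parts cases and return each to its tray

## Task

Take the two piles of small-parts cases apart and put each of the four cases in the tray of its own colour, lying flat and centred on the tray floor, lengthwise between the two end lips and inside the tray's edges. Keep the cases upright all the time and lower them onto the trays instead of dropping them, as their contents are sorted.

Things in the scene. Friction and masses are not known exactly. Their poses are not given: they have to be found in the camera images.
- case_red_mid (a point): centre of the red small-parts case: a closed red plastic box 110 mm long (its x), 60 mm wide (its y) and 46 mm high (z up), about 0.17 to 0.35 kg, with a clear window in its flat lid and a small grey latch at each end; the same either way round, solid to the touch. The point is half-way up, 23 mm above its underside. At the start it is the lower case of a pile, lying on the bench. It can be gripped across its 60 mm width.
- case_yellow_mid (a point): centre of the yellow small-parts case: a closed yellow plastic box 110 mm long (its x), 60 mm wide (its y) and 46 mm high (z up), about 0.17 to 0.35 kg, with a clear window in its flat lid and a small grey latch at each end; the same either way round, solid to the touch. The point is half-way up, 23 mm above its underside. At the start it is the upper case of a pile, lying crosswise on the red or the white case. It can be gripped across its 60 mm width.
- case_blue_mid (a point): centre of the blue small-parts case: a closed blue plastic box 110 mm long (its x), 60 mm wide (its y) and 46 mm high (z up), about 0.17 to 0.35 kg, with a clear window in its flat lid and a small grey latch at each end; the same either way round, solid to the touch. The point is half-way up, 23 mm above its underside. At the start it is the upper case of a pile, lying crosswise on the red or the white case. It can be gripped across its 60 mm width.
- case_white_mid (a point): centre of the white small-parts case: a closed white plastic box 110 mm long (its x), 60 mm wide (its y) and 46 mm high (z up), about 0.17 to 0.35 kg, with a clear window in its flat lid and a small grey latch at each end; the same either way round, solid to the touch. The point is half-way up, 23 mm above its underside. At the start it is the lower case of a pile, lying on the bench. It can be gripped across its 60 mm width.
- tray_red: red tray fixed to the bench, 140 mm long (its x) and 84 mm wide (its y): a flat floor 4 mm thick, with an upright lip 5 mm thick and 12 mm high (from the bench) along each short end, 130 mm between the lips, and both long sides open; two thin black lines on its floor run lengthwise, 34 mm either side of the middle. Origin at its centre, on the bench (underside). A case sitting in it has its centre 27 mm above the origin. The same either way round.
- tray_yellow: yellow tray fixed to the bench, 140 mm long (its x) and 84 mm wide (its y): a flat floor 4 mm thick, with an upright lip 5 mm thick and 12 mm high (from the bench) along each short end, 130 mm between the lips, and both long sides open; two thin black lines on its floor run lengthwise, 34 mm either side of the middle. Origin at its centre, on the bench (underside). A case sitting in it has its centre 27 mm above the origin. The same either way round.
- tray_blue: blue tray fixed to the bench, 140 mm long (its x) and 84 mm wide (its y): a flat floor 4 mm thick, with an upright lip 5 mm thick and 12 mm high (from the bench) along each short end, 130 mm between the lips, and both long sides open; two thin black lines on its floor run lengthwise, 34 mm either side of the middle. Origin at its centre, on the bench (underside). A case sitting in it has its centre 27 mm above the origin. The same either way round.
- tray_white: white tray fixed to the bench, 140 mm long (its x) and 84 mm wide (its y): a flat floor 4 mm thick, with an upright lip 5 mm thick and 12 mm high (from the bench) along each short end, 130 mm between the lips, and both long sides open; two thin black lines on its floor run lengthwise, 34 mm either side of the middle. Origin at its centre, on the bench (underside). A case sitting in it has its centre 27 mm above the origin. The same either way round.
Mind the look-alikes: they are no part of the job. What is shaped like the part that bears case_yellow_mid but purple is not meant.

How it is judged:
By the outcome, as a careful person would: the job done as asked, in the order asked, and still so for the second after the job is handed in, with the robot touching nothing.
It also fails if it takes over 112 s, if anything falls off the work surface, if the arm or the gripper's body presses on something with over 40 N, if the wrist force passes 120 N, or if a joint passes its speed limit or range.

## Robot

A 6-joint arm with a two-finger parallel gripper is mounted at the origin on the work surface. World frame = base frame: x ahead of the robot, y to its left, z up, the work surface at z = 0. Lengths are in m, angles in rad, forces in N, time in s.
With the tool pointing down it reaches from about 0.375 to 0.9 m from the base axis. Payload 3.1 kg.
Tool frame: the origin (TCP) lies at the centre of the arm's flange, where the gripper is bolted on; the fingertips stand 173 mm ahead of it and the grasp point (between the pads) lies 155 mm ahead of it (tip_extent is the distance from the TCP to the fingertips, in m); z points along the fingers, y is the direction in which the jaws open and shut (so a half turn about z gives the same grasp; the last joint's range is limited). The gripper opens to 85 mm and grips with 20 to 120 N. Pads are 22 mm wide; open, the fingers measure 114 mm over their backs; the gripper's body (76 mm by 85 mm) begins 54 mm behind the grasp point. The pads swing forward as they close: fully open they stand 13 mm farther back than shut.
Start: joints at [-1.371, 0.527, 1.433, -0, 1.181, -0.178], TCP at [0.231, -0.581, 0.405] pointing down, gripper open.
Joint ranges: [-3.08, 3.08], [-0.75, 2.2], [0.22, 2.44], [-1.43, 4.57], [0, 2.65], [-2.85, 2.85]. Speed limits (rad/s): [2.79, 2.79, 3.14, 3.14, 3.14, 3.14].

## Interface

Orientations are given as a unit quaternion [x, y, z, w].
In Python, from station import sense, snapshot, sign_off, tip_extent gives the robot as it stands. The module is installed in compiled form; this text tells all that it offers.
- The arm moves only by the tool servo_tool, never from a script. Its argument "rows" is a list of rows, each a list of 3 entries, a list of its own where there are three numbers: the shift along the tool's x, y, z in mm, then the turn about the tool's z in degrees, then the opening, from -1 (shut) to 1 (fully open), so that 0 is half open. A call has 1 to 8 rows; each row is the pose to reach, as a shift and turn from the pose measured when the call began, along the tool's axes at that moment; what a row does not reach only later rows make up. A row lasts 1/10 s, in which the tool goes at most 50 mm and 8.59 degrees, less where a joint would pass 70% of its speed; a pose out of reach is approached as far as the arm can. A call with a gripper value outside its range is refused whole. The fingers move at their own pace and stop on an object; "force" is the grip in N (left out, the last holds). Time passes only in rows, so rows that repeat a pose let the fingers close. It gives the time, the measured TCP pose, the force and the opening at its end, in the units of the state.
- sense(): the state, without advancing time (a new reading comes with each control period).
- snapshot(name): name is "scene" or "top" or "wrist"; returns a dict with "image" (384x512x3 uint8, blue, green, red), "z_map" (384x512 float32, m along the optical axis (not along the pixel's ray), 0 where there is no reading), "vertical_fov" (degrees; the focal length in pixels is half the picture's height over the tangent of half this angle, whatever the lens; pixels are square), "cx", "cy" (the principal point, pixels), "cam_to_world" (4x4, takes a point from camera to world coordinates). Camera axes: x right, y down, z forward; pixel columns grow to the right and rows downward; lengths in m; the calibration is good to about 2 mm. The wrist camera is an equidistant fisheye: a pixel r from the principal point sees the ray r / f radians off the axis. A picture is of the moment at which its call begins.
- sign_off(): hands the job in, once; it reports no verdict.
The state is a dict: "t": time; "q": joint angles; "qd": joint speeds; "tau": joint torques, N m; "tcp_pos": TCP position; "tool_rot": TCP orientation; "force": force on the tool from outside, world axes, zero at the start; "ft_torque": the same for the moment, N m; "finger_gap": opening from 0.0 (shut) to 1.0 (fully open).
Only numpy, scipy, OpenCV 4.12 (cv2) and the standard library are available. Lean on these libraries where they do the work, as an engineer would, in place of code of your own. Each camera call takes 0.05 s, during which the arm holds its last target. There are 200 camera calls.

## Working session

There is one attempt and no reset: what is moved stays moved. The work goes in short steps, Python scripts to look and compute and a tool call to move; the robot and the scene stay as the last step left them, time stands still between calls to the robot, and variables do not carry over. Pictures are saved under pics/ and viewed, about 12 in all and at most 16, crops included, and the job is handed in when it is done.

Besides the shell and the picture viewer there is one more tool, called after "Emit:" as name(argument=value, ...), one argument or row to a line, values as JSON. servo_tool: Moves the arm, as the interface text tells. Its arguments: {"type":"object","properties":{"rows":{"type":"array"},"force":{"type":"number"}},"required":["rows"]}

```bash
mkdir -p pics
cat > h.py <<'E'
import numpy as np, cv2
from station import sense, snapshot, sign_off, tip_extent
def world(s, fish=False):
    z=s["z_map"]; h,w=z.shape; f=h/2/np.tan(np.radians(s["vertical_fov"])/2)
    u,v=np.meshgrid(np.arange(w),np.arange(h)); x=(u-s["cx"])/f; y=(v-s["cy"])/f
    if fish:
        r=np.hypot(x,y)+1e-9; k=np.tan(np.minimum(r,1.5))/r; x=x*k; y=y*k
    P=np.stack([x*z,y*z,z,np.ones_like(z)],-1)@s["cam_to_world"].T
    return P[...,:3]
E
python3 - <<'E'
from h import *
s=sense(); print(s)
print(tip_extent)
for n in("scene","top"):
    a=snapshot(n); cv2.imwrite(f"pics/{n}0.png",a["image"]); np.savez(f"/tmp/{n}0.npz",**a); print(n,a["cam_to_world"].round(3).tolist(),a["vertical_fov"])
E
```

```text
{'t': 0.0, 'q': array([-1.37147264e+00,  5.28491464e-01,  1.43391653e+00,  6.33671272e-06,
        1.18138516e+00, -1.78522769e-01]), 'qd': array([-1.14290638e-03, -1.00118177e-03,  9.48025892e-05, -2.73926199e-06,
        3.06509413e-04,  1.01022936e-03]), 'tau': array([ 7.71147261e-04, -4.42341328e+01, -1.78023344e+01, -2.12710752e-04,
        8.49362084e-03,  5.07472731e-07]), 'tcp_pos': array([ 0.23052023, -0.58056375,  0.40371313]), 'tool_rot': array([ 9.82206656e-01,  1.87800092e-01, -8.51321129e-06, -1.10021912e-03]), 'force': array([0.57118349, 0.24067688, 0.32027638]), 'ft_torque': array([ 0.08808491, -0.00453625, -0.06105384]), 'finger_gap': 1.0029889253855804}
0.1734
scene [[-0.018, 0.786, -0.618, 1.105], [1.0, 0.011, -0.016, 0.031], [-0.005, -0.619, -0.786, 0.942], [0.0, 0.0, 0.0, 1.0]] 49.0611149589177
top [[0.018, -0.988, 0.156, 0.176], [-1.0, -0.017, 0.005, -0.008], [-0.002, -0.156, -0.988, 1.516], [0.0, 0.0, 0.0, 1.0]] 44.559296200297354
```

View pics/top0.png

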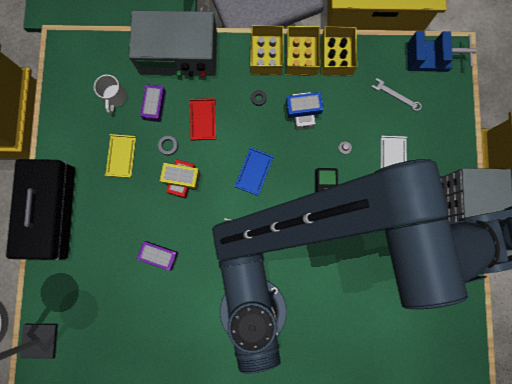

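View pics/scene0.png

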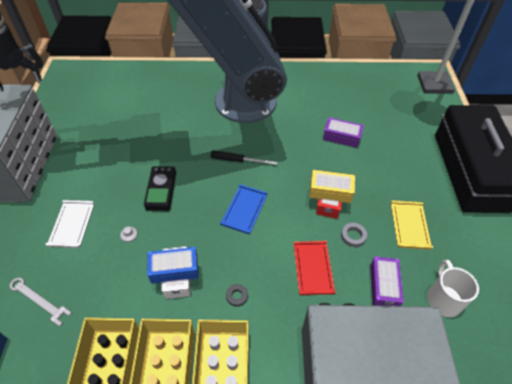

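The top view shows the yellow case on the red one (180,175) and the blue case on the white one (305,103). The purple look-alikes are at (152,102) and (157,256). Trays are red (203,119), yellow (121,156), blue (254,171) and white (394,152). Next I'll measure them.

```bash
cat > m.py <<'E'
from h import *
# rois: top image and scene image
R={"tray_red":((185,95,222,145),(288,235,340,300)),"tray_yel":((102,130,140,182),(385,195,437,252)),"tray_blu":((230,145,278,197),(215,180,275,238)),"tray_whi":((378,130,412,172),(42,195,98,252)),
"case_yel":((155,158,203,192),(303,165,362,203)),"case_blu":((282,90,328,118),(140,240,205,285)),"case_red":((162,158,200,200),(310,195,350,222)),"case_whi":((290,112,320,132),(155,278,200,302))}
Z={"tray":(-.006,.018),"yel":(.08,.105),"blu":(.08,.105),"red":(.0,.06),"whi":(.0,.06)}
def cm(im,c):
    H=cv2.cvtColor(im,cv2.COLOR_BGR2HSV); h,s,v=H[...,0].astype(int),H[...,1],H[...,2]
    if c=="red": return (s>110)&((h<8)|(h>172))&(v>60)
    if c=="yel": return (s>110)&(h>20)&(h<35)&(v>90)
    if c=="blu": return (s>110)&(h>100)&(h<125)&(v>60)
    return (s<60)&(v>120)
def rect(p):
    (c,(w,h),a)=cv2.minAreaRect((p[:,:2]*1000).astype(np.float32))
    if w<h: w,h,a=h,w,a+90
    return np.round(c,1),round(w,1),round(h,1),round((a+90)%180-90,1)
if __name__=="__main__":
  for i,n in enumerate(("top","scene")):
    a=dict(np.load(f"/tmp/{n}0.npz")); P=world(a)
    for k,r in R.items():
        x0,y0,x1,y1=r[i]; t=k[:4]; c=k[5:]
        zr=Z["tray"] if t=="tray" else Z[c]
        q=P[y0:y1,x0:x1]; 
        m=(q[...,2]>zr[0])&(q[...,2]<zr[1])
        if not(t=="case" and c in("yel","blu")): m&=cm(a["image"][y0:y1,x0:x1],c)
        mm=cv2.morphologyEx(m.astype(np.uint8),cv2.MORPH_OPEN,np.ones((2,2)))
        p=q[mm>0]
        if len(p)<10: print(n,k,len(p)); continue
        print(n,k,len(p),*rect(p),"z",np.percentile(p[:,2],[5,50,95]).round(4))
E
python3 m.py
```

```text
top tray_red 1045 [424.4 123.8] 551.9 111.5 16.4 z [-0.0023  0.0039  0.0111]
top tray_yel 1074 [380.6 230.8] 609.0 157.8 63.8 z [-0.0016  0.0043  0.0111]
top tray_blu 1093 [442.5   4.9] 139.6 85.3 -19.9 z [-0.0023  0.0038  0.0108]
top tray_whi 689 [ 390.1 -241.4] 625.8 108.2 -56.8 z [-0.0027  0.0035  0.011 ]
top case_yel 698 [335.1 120.8] 395.6 107.2 54.0 z [0.0746 0.0913 0.0969]
top case_blu 657 [464.  -70.9] 577.8 121.7 -24.2 z [0.0763 0.0912 0.0966]
top case_red 167 [330.2 117.2] 378.7 121.4 56.7 z [0.0067 0.0449 0.0509]
top case_whi 173 [ 607.1 -162.8] 71.6 31.1 -75.8 z [0.0317 0.0451 0.0512]
scene tray_red 1823 [829.  142.2] 585.0 113.7 -11.0 z [0.0005 0.0035 0.01  ]
scene tray_yel 1517 [777.9 290.1] 824.6 134.2 -29.1 z [-0.0002  0.0033  0.0104]
scene tray_blu 1392 [737.8  -8.6] 730.0 117.5 -3.0 z [0.0001 0.0036 0.0104]
scene tray_whi 1597 [ 787.9 -267.3] 857.7 151.6 33.2 z [0.0005 0.0042 0.0112]
scene case_yel 862 [695.1 129.5] 835.7 117.8 -21.6 z [0.0787 0.0906 0.0934]
scene case_blu 1250 [853.6 -97.6] 553.3 115.5 15.2 z [0.0789 0.0912 0.0938]
scene case_red 278 [755.9 124. ] 720.6 62.6 -19.9 z [-0.0007  0.0294  0.0465]
scene case_whi 415 [896.7 -75. ] 463.6 63.0 19.1 z [0.0042 0.0433 0.0481]
```

```bash
sed -i 's/p=q\[mm>0\]/p=q[(mm>0)\&m]; med=np.median(p,0) if len(p) else 0; p=p[np.linalg.norm((p-med)[:,:2],axis=1)<.09] if len(p) else p/' m.py; python3 m.py
```

```text
top tray_red 977 [617.5 181.3] 138.1 81.2 2.9 z [-0.0017  0.0039  0.011 ]
top tray_yel 999 [488.1 447.1] 137.3 84.4 -3.8 z [-0.0011  0.0045  0.0109]
top tray_blu 1021 [444.    6.7] 138.3 81.1 -20.3 z [-0.0017  0.0039  0.011 ]
top tray_whi 616 [ 517.1 -453.3] 104.4 82.1 -1.6 z [-0.0026  0.0035  0.0093]
top case_yel 643 [414.  235.8] 107.9 57.7 81.2 z [0.0861 0.0916 0.0969]
top case_blu 604 [ 649.6 -151.8] 109.2 58.2 -82.6 z [0.0853 0.0914 0.0964]
top case_red 104 [410.2 240.4] 105.7 56.4 -13.6 z [0.0322 0.0456 0.0507]
top case_whi 147 [ 606.5 -157. ] 58.9 27.4 -80.8 z [0.0408 0.0457 0.0514]
scene tray_red 1737 [621.9 179.8] 140.2 83.3 2.4 z [0.0009 0.0036 0.0099]
scene tray_yel 1446 [492.5 446.1] 141.1 87.3 -3.3 z [0.0002 0.0034 0.0103]
scene tray_blu 1313 [448.4   5.8] 143.9 82.8 -19.8 z [0.0007 0.0037 0.0107]
scene tray_whi 1499 [ 500.4 -453.4] 148.1 88.4 -1.2 z [0.0011 0.0043 0.0111]
scene case_yel 802 [420.  235.7] 108.1 61.2 81.1 z [0.0847 0.0907 0.0934]
scene case_blu 1172 [ 655.8 -151.6] 109.8 58.3 -81.7 z [0.0864 0.0913 0.0938]
scene case_red 232 [459.1 238.5] 77.7 41.4 -74.6 z [0.0046 0.031  0.0464]
scene case_whi 361 [ 693.1 -147. ] 59.1 23.8 -83.1 z [0.0094 0.0442 0.048 ]
```

```bash
cat > go.py <<'E'
import sys
from h import *
from scipy.spatial.transform import Rotation as Ro
def go(x,y,z,th,turn_first=None):
    s=sense(); R=Ro.from_quat(s["tool_rot"]).as_matrix(); p=s["tcp_pos"]*1000
    cur=np.degrees(np.arctan2(R[1,0],R[0,0])); d=R.T@(np.array([x,y,z])-p)
    print("t %.1f cur"%s["t"],p.round(1),"th %.1f gap %.3f q6 %.2f F"%(cur,s["finger_gap"],s["q"][5]),s["force"].round(1),"-> shift",d.round(1),"turn",round((cur-th+180)%360-180,1), "tilt",R[:,2].round(4))
if __name__=="__main__": go(*map(float,sys.argv[1:5]))
E
python3 go.py 500 -150 404 21.65
```

```text
t 0.1 cur [ 230.5 -580.6  403.8] th 21.6 gap 0.999 q6 -0.18 F [-0.5 -0.3 -0.1] -> shift [ 409.3 -300.8    0.6] turn -0.0 tilt [-3.0e-04  1.9e-03 -1.0e+00]
```

Emit:
servo_tool(
  rows=[
    [[40,-30,0],-7,1],
    [[85,-62,0],-14,1],
    [[125,-92,0],-21,1],
    [[165,-122,0],-28,1],
    [[205,-152,0],-35,1],
    [[245,-182,0],-42,1],
    [[285,-212,0],-50,1],
    [[325,-240,0],-57,1],
  ],
)

```text
t: 0.9
tcp_pos: [0.4422, -0.2392, 0.4042]
tool_rot: [0.772, 0.636, 0.0, -0.001]
force: [0.2, -1.3, 0.9]
finger_gap: 1.004
```

```bash
python3 go.py 390 236 380 81.2
```

```text
t 0.9 cur [ 442.2 -239.2  404.2] th 78.9 gap 1.004 q6 -0.53 F [ 0.2 -1.3  0.9] -> shift [ 456.3 -142.5   25.4] turn -2.3 tilt [-9.0e-04  2.4e-03 -1.0e+00]
```

Emit:
servo_tool(
  rows=[
    [[47,-14,0],-2,1],
    [[94,-29,0],-2,1],
    [[141,-44,0],-2,1],
    [[188,-58,0],-2,1],
    [[235,-73,0],-2,1],
    [[282,-88,0],-2,1],
    [[330,-102,0],-2,1],
    [[377,-117,0],-2,1],
  ],
)

```text
t: 1.7
tcp_pos: [0.3992, 0.1551, 0.4052]
tool_rot: [0.761, 0.649, 0.001, -0.001]
force: [1.7, 0.0, -0.2]
finger_gap: 1.001
```

Emit:
servo_tool(
  rows=[
    [[40,-13,12],0,1],
    [[80,-26,25],0,1],
    [[80,-26,25],0,1],
  ],
)

```text
t: 2.0
tcp_pos: [0.3842, 0.2419, 0.379]
tool_rot: [0.759, 0.651, -0.001, -0.002]
force: [-0.6, -1.1, -0.2]
finger_gap: 1.003
```

```bash
cat > w.py <<'E'
import sys
from h import *
a=snapshot("wrist"); n=sys.argv[1]; np.savez(f"/tmp/{n}.npz",**a); cv2.imwrite(f"pics/{n}.png",a["image"]); print(a["vertical_fov"],a["cam_to_world"].round(3).tolist())
E
python3 w.py w1;python3 go.py 417 236 300 81.2
```

```text
65.70646984690485 [[0.988, -0.145, -0.045, 0.394], [-0.151, -0.952, -0.265, 0.311], [-0.004, 0.268, -0.963, 0.349], [0.0, 0.0, 0.0, 1.0]]
t 2.0 cur [384.9 240.2 379.5] th 81.2 gap 0.999 q6 0.46 F [ 0.4 -0.9  1.1] -> shift [ 0.7 32.6 79.4] turn 0.0 tilt [-0.003   0.0016 -1.    ]
```

View pics/w1.png

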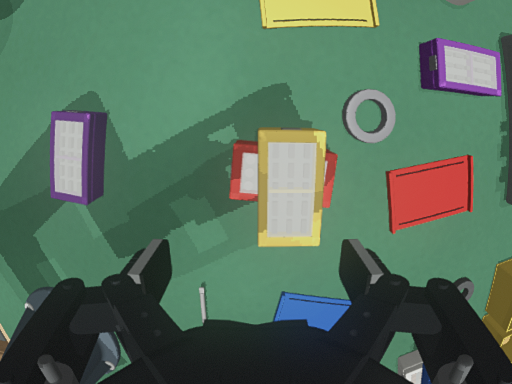

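The wrist view shows the yellow case on the red one, centred at (292,188), with the purple look-alikes at (78,157) and (460,66) apart from it. I'll measure yellow from the wrist depth.

```bash
cat > mw.py <<'E'
from m import *
def meas(n,roi,z,c=None,fish=True):
    a=dict(np.load(f"/tmp/{n}.npz")); P=world(a,fish); x0,y0,x1,y1=roi; q=P[y0:y1,x0:x1]
    m=(q[...,2]>z[0])&(q[...,2]<z[1])
    if c: m&=cm(a["image"][y0:y1,x0:x1],c)
    k,l,st,_=cv2.connectedComponentsWithStats(m.astype(np.uint8)); m=l==1+np.argmax(st[1:,4])
    p=q[m]; print(n,c,len(p),*rect(p),"z",np.percentile(p[:,2],[5,50,95]).round(4))
E
python3 -c "
from mw import *
meas('w1',(240,115,340,255),(.083,.105))
meas('w1',(220,130,345,215),(.038,.056))
meas('w1',(380,150,480,235),(-.005,.018),'red')
"
```

```text
w1 None 7671 [414.4 238.3] 110.6 60.6 81.2 z [0.0907 0.0919 0.093 ]
w1 None 1446 [371.  251.5] 61.7 27.7 81.1 z [0.0445 0.0459 0.0471]
w1 red 4910 [617.1 180.5] 141.1 87.3 3.8 z [0.0029 0.0043 0.0116]
```

```bash
python3 go.py 414.5 238.3 228 81.2
```

```text
t 2.0 cur [384.9 240.2 379.5] th 81.2 gap 0.999 q6 0.46 F [ 0.4 -0.9  1.1] -> shift [  2.5  30.  151.4] turn 0.0 tilt [-0.003   0.0016 -1.    ]
```

Emit:
servo_tool(
  rows=[
    [[2,15,20],0,1],
    [[2,30,50],0,1],
    [[2,30,80],0,1],
    [[2,30,110],0,1],
    [[2,30,130],0,1],
    [[2,30,145],0,1],
    [[2,30,151],0,1],
    [[2,30,151],0,1],
  ],
)

```text
t: 2.85
tcp_pos: [0.4148, 0.2368, 0.228]
tool_rot: [0.76, 0.65, -0.001, -0.002]
force: [0.9, -1.2, -0.2]
finger_gap: 0.996
```

Emit:
servo_tool(
  rows=[
    [[0,0,0],0,0.2],
    [[0,0,0],0,-0.2],
    [[0,0,0],0,-0.2],
    [[0,0,0],0,-0.2],
    [[0,0,0],0,-0.2],
    [[0,0,0],0,-0.2],
  ],
  force=40,
)

```text
t: 3.45
tcp_pos: [0.4152, 0.2368, 0.229]
tool_rot: [0.76, 0.65, -0.0, -0.001]
force: [0.4, -3.0, 6.3]
finger_gap: 0.695
```

```bash
python3 go.py 414.5 238.3 350 81.2
```

```text
t 3.5 cur [415.2 236.8 229. ] th 81.2 gap 0.695 q6 0.43 F [ 0.4 -3.   6.3] -> shift [   1.5   -1.2 -121. ] turn -0.0 tilt [-0.0023  0.0012 -1.    ]
```

Emit:
servo_tool(
  rows=[
    [[0,0,-4],0,-0.2],
    [[0,0,-14],0,-0.2],
    [[0,0,-30],0,-0.2],
    [[0,0,-50],0,-0.2],
    [[0,0,-70],0,-0.2],
    [[0,0,-90],0,-0.2],
    [[0,0,-105],0,-0.2],
    [[0,0,-112],0,-0.2],
  ],
  force=60,
)

```text
t: 4.25
tcp_pos: [0.4153, 0.2368, 0.3427]
tool_rot: [0.759, 0.651, 0.001, -0.001]
force: [0.6, -0.5, -2.4]
finger_gap: 0.695
```

```bash
python3 go.py 475 390 345 150; python3 w.py w2; python3 -c "
from mw import *
meas('w2',(120,0,420,330),(.15,.22),'yel')
meas('w2',(120,0,420,130),(-.006,.018),'yel')
meas('w2',(150,60,400,330),(.035,.056))"
```

```text
t 4.2 cur [415.3 236.8 342.7] th 81.2 gap 0.695 q6 0.44 F [ 0.6 -0.5 -2.4] -> shift [160.5  35.5  -2. ] turn -68.8 tilt [ 0.     0.002 -1.   ]
65.70646984690485 [[0.988, -0.148, -0.041, 0.425], [-0.154, -0.952, -0.265, 0.306], [-0.0, 0.269, -0.963, 0.312], [0.0, 0.0, 0.0, 1.0]]
w2 yel 10703 [417.2 252.7] 81.7 59.9 81.6 z [0.1876 0.2056 0.2067]
w2 yel 1955 [487.9 413.4] 144.7 22.3 -5.4 z [0.0029 0.0045 0.0118]Traceback (most recent call last):
  File "<string>", line 5, in <module>
    meas('w2',(150,60,400,330),(.035,.056))
    ~~~~^^^^^^^^^^^^^^^^^^^^^^^^^^^^^^^^^^^
  File "mw.py", line 6, in meas
    k,l,st,_=cv2.connectedComponentsWithStats(m.astype(np.uint8)); m=l==1+np.argmax(st[1:,4])
                                                                          ~~~~~~~~~^^^^^^^^^^
    return _wrapfunc(a, 'argmax', axis=axis, out=out, **kwds)
    return bound(*args, **kwds)
ValueError: attempt to get argmax of an empty sequence
```

View pics/w2.png

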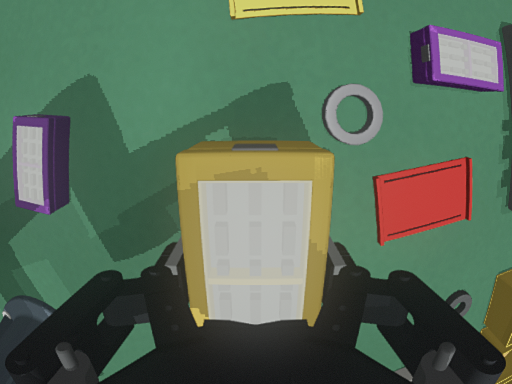

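Emit:
servo_tool(
  rows=[
    [[10,4,0],0,-0.2],
    [[30,12,0],0,-0.2],
    [[55,22,0],0,-0.2],
    [[80,32,0],0,-0.2],
    [[100,40,0],0,-0.2],
    [[110,42,0],0,-0.2],
    [[110,42,0],0,-0.2],
  ],
)

```text
t: 5.0
tcp_pos: [0.4739, 0.3403, 0.3421]
tool_rot: [0.759, 0.651, 0.0, -0.001]
force: [-0.6, -0.2, -2.7]
finger_gap: 0.694
```

```bash
python3 w.py w3; python3 -c "
from mw import *
meas('w3',(120,0,420,330),(.15,.22),'yel')
meas('w3',(120,0,420,330),(-.006,.018),'yel')"; python3 go.py 489 446 330 176.5
```

```text
65.70646984690485 [[0.988, -0.146, -0.041, 0.484], [-0.152, -0.952, -0.265, 0.409], [-0.0, 0.269, -0.963, 0.312], [0.0, 0.0, 0.0, 1.0]]
w3 yel 10725 [477.9 355.7] 81.9 64.3 81.8 z [0.1869 0.2051 0.2061]
w3 yel 10659 [488.7 447.6] 145.6 86.0 -2.7 z [0.0031 0.0044 0.0118]
t 5.0 cur [473.3 339.4 342.2] th 81.2 gap 0.689 q6 0.58 F [-1.  -0.4 -2.6] -> shift [107.8  -0.7  12.2] turn -95.3 tilt [-1.6e-03  9.0e-04 -1.0e+00]
```

Emit:
servo_tool(
  rows=[
    [[5,0,0],-4,-0.2],
    [[17,0,0],-10,-0.2],
    [[32,0,0],-17,-0.2],
    [[47,0,0],-24,-0.2],
    [[62,0,0],-31,-0.2],
    [[77,0,0],-38,-0.2],
    [[92,0,0],-45,-0.2],
    [[104,0,0],-52,-0.2],
  ],
)

```text
t: 5.85
tcp_pos: [0.4885, 0.4416, 0.3416]
tool_rot: [0.395, 0.919, -0.001, -0.002]
force: [-0.2, -0.4, -2.5]
finger_gap: 0.696
```

Emit:
servo_tool(
  rows=[
    [[0,0,0],-7,-0.2],
    [[0,0,0],-14,-0.2],
    [[0,0,0],-21,-0.2],
    [[0,0,0],-28,-0.2],
    [[0,0,0],-35,-0.2],
    [[0,0,0],-40,-0.2],
    [[0,0,0],-43,-0.2],
  ],
)

```text
t: 6.55
tcp_pos: [0.4879, 0.4403, 0.341]
tool_rot: [0.03, 1.0, -0.001, -0.003]
force: [-0.6, 0.9, -2.5]
finger_gap: 0.694
```

```bash
python3 go.py 490.5 447 260 176.7; python3 w.py w4; python3 -c "
from mw import *
meas('w4',(120,0,420,330),(.15,.22),'yel')
meas('w4',(20,0,500,330),(-.006,.018),'yel')"
```

```text
t 6.5 cur [487.9 440.3 341. ] th 176.6 gap 0.694 q6 -0.95 F [-0.6  0.9 -2.5] -> shift [-2.7  7.1 81. ] turn -0.1 tilt [-0.006  -0.0025 -1.    ]
65.70646984690485 [[0.059, 0.962, 0.266, 0.418], [0.998, -0.057, -0.017, 0.445], [-0.001, 0.267, -0.964, 0.311], [0.0, 0.0, 0.0, 1.0]]
w4 yel 10730 [471.5 439.7] 82.0 63.3 -3.2 z [0.1864 0.2041 0.2052]
w4 yel 2239 [432.4 450.2] 85.5 28.3 86.6 z [0.0032 0.0045 0.0126]
```

Emit:
servo_tool(
  rows=[
    [[-3,8,15],0,-0.2],
    [[-3,8,45],0,-0.2],
    [[-3,8,80],0,-0.2],
    [[-3,8,110],0,-0.2],
    [[-3,8,130],0,-0.2],
    [[-3,8,143],0,-0.2],
    [[-3,8,148],0,-0.2],
    [[-3,8,148],0,-0.2],
  ],
)

```text
t: 7.4
tcp_pos: [0.4904, 0.4477, 0.1922]
tool_rot: [0.029, 1.0, -0.002, -0.003]
force: [0.2, 0.6, -1.9]
finger_gap: 0.694
```

```bash
python3 go.py 490.5 447.7 187 176.7
```

```text
t 7.4 cur [490.4 447.7 192.2] th 176.6 gap 0.694 q6 -0.94 F [ 0.2  0.6 -1.9] -> shift [-0.1  0.   5.2] turn -0.1 tilt [-0.007  -0.0031 -1.    ]
```

Emit:
servo_tool(
  rows=[
    [[0,0,1],0,-0.2],
    [[0,0,3],0,-0.2],
    [[0,0,4],0,-0.2],
    [[0,0,5],0,-0.2],
    [[0,0,5],0,-0.2],
    [[0,0,5],0,-0.2],
  ],
)

```text
t: 8.0
tcp_pos: [0.4904, 0.4477, 0.1874]
tool_rot: [0.029, 1.0, -0.002, -0.003]
force: [0.3, 0.4, -1.7]
finger_gap: 0.694
```

Emit:
servo_tool(
  rows=[
    [[0,0,0.5],0,-0.2],
    [[0,0,1],0,-0.2],
    [[0,0,1.5],0,-0.2],
    [[0,0,1.5],0,-0.2],
  ],
)

```text
t: 8.4
tcp_pos: [0.4903, 0.4477, 0.1872]
tool_rot: [0.029, 1.0, -0.002, -0.003]
force: [-3.7, -1.5, 6.3]
finger_gap: 0.694
```

Emit:
servo_tool(
  rows=[
    [[0,0,0],0,0.5],
    [[0,0,0],0,0.6],
    [[0,0,0],0,0.9],
    [[0,0,-20],0,1],
    [[0,0,-50],0,1],
    [[0,0,-90],0,1],
    [[0,0,-130],0,1],
    [[0,0,-150],0,1],
  ],
)

```text
t: 9.2
tcp_pos: [0.4921, 0.4487, 0.3411]
tool_rot: [0.029, 1.0, 0.0, -0.001]
force: [1.4, 0.2, -0.0]
finger_gap: 1.002
```

```bash
python3 w.py w5; python3 -c "
from mw import *
meas('w5',(100,0,420,330),(.04,.06))
meas('w5',(20,0,500,330),(-.006,.018),'yel')"; python3 go.py 415 238 300 -9
```

```text
65.70646984690485 [[0.059, 0.961, 0.271, 0.423], [0.998, -0.057, -0.014, 0.453], [0.002, 0.271, -0.962, 0.311], [0.0, 0.0, 0.0, 1.0]]
w5 None 7563 [488.7 448.1] 110.6 59.9 -3.0 z [0.0488 0.05   0.0512]
w5 yel 2728 [490.3 447. ] 144.1 84.9 -3.4 z [0.003  0.0044 0.0125]
t 9.2 cur [492.6 449.2 343.7] th 176.6 gap 1.003 q6 -0.94 F [0.6 0.9 1.5] -> shift [  65.2 -215.5   42.9] turn -174.4 tilt [ 0.0026  0.0029 -1.    ]
```

View pics/w5.png

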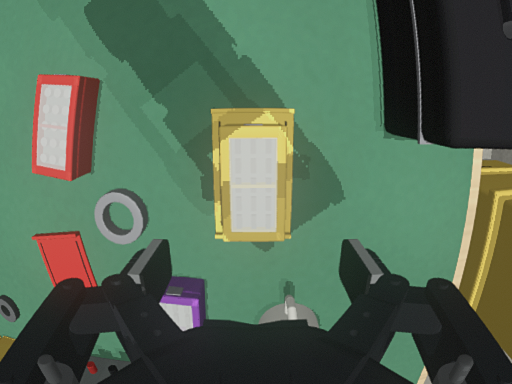

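Yellow is seated at (253,175), about 1.5 mm from the tray centre, with its lid at 50 mm as it should be. The red case is now uncovered at (65,127).

```bash
python3 -c "
from mw import *
meas('w5',(20,60,110,190),(.036,.056))
"
```

```text
w5 None 4677 [411.9 242.3] 111.0 61.0 -14.0 z [0.0409 0.0456 0.0468]
```

```bash
python3 go.py 418 242 330 166
```

```text
t 9.2 cur [492.6 449.2 343.7] th 176.6 gap 1.003 q6 -0.94 F [0.6 0.9 1.5] -> shift [  62.4 -211.2   12.9] turn 10.6 tilt [ 0.0026  0.0029 -1.    ]
```

Emit:
servo_tool(
  rows=[
    [[12,-40,3],2,1],
    [[24,-82,6],4,1],
    [[37,-125,9],7,1],
    [[49,-165,12],9,1],
    [[58,-195,13],10.5,1],
    [[62,-211,13],10.5,1],
    [[62,-211,13],10.5,1],
  ],
)

```text
t: 9.95
tcp_pos: [0.418, 0.2409, 0.3296]
tool_rot: [0.122, 0.993, 0.001, 0.0]
force: [1.1, -0.1, -0.7]
finger_gap: 0.999
```

```bash
python3 w.py w6; python3 -c "
from mw import *
meas('w6',(100,0,420,330),(.036,.056))
meas('w6',(0,0,511,330),(-.006,.018),'red')"; python3 go.py 412 242 183 166
```

```text
65.70646984690485 [[0.241, 0.933, 0.266, 0.351], [0.97, -0.234, -0.062, 0.258], [0.004, 0.273, -0.962, 0.299], [0.0, 0.0, 0.0, 1.0]]
w6 None 8018 [411.9 241.3] 110.4 60.3 -14.1 z [0.0448 0.046  0.0472]
w6 red 1826 [574.6 179.1] 83.9 57.3 -87.4 z [0.0032 0.0044 0.0123]
t 10.0 cur [418.9 242.  329.9] th 166.1 gap 0.994 q6 -1.04 F [0.4 0.4 0.2] -> shift [  7.1  -2.3 146.9] turn 0.1 tilt [ 0.0034  0.0036 -1.    ]
```

Emit:
servo_tool(
  rows=[
    [[7,-1.5,20],0,1],
    [[7,-1.5,50],0,1],
    [[7,-1.5,80],0,1],
    [[7,-1.5,110],0,1],
    [[7,-1.5,130],0,1],
    [[7,-1.5,142],0,1],
    [[7,-1.5,147],0,1],
    [[7,-1.5,147],0,1],
  ],
)

```text
t: 10.8
tcp_pos: [0.4127, 0.2433, 0.1825]
tool_rot: [0.121, 0.993, 0.002, 0.002]
force: [0.6, 0.6, -0.2]
finger_gap: 0.998
```

Emit:
servo_tool(
  rows=[
    [[0,0,0],0,0.2],
    [[0,0,0],0,-0.2],
    [[0,0,0],0,-0.2],
    [[0,0,0],0,-0.2],
    [[0,0,0],0,-0.2],
  ],
  force=60,
)

```text
t: 11.3
tcp_pos: [0.4129, 0.2434, 0.1836]
tool_rot: [0.121, 0.993, 0.002, 0.002]
force: [-0.8, 0.6, 6.3]
finger_gap: 0.694
```

```bash
python3 go.py 617 181 330 182.7
```

```text
t 11.3 cur [412.9 243.4 183.6] th 166.1 gap 0.694 q6 -1.04 F [-0.8  0.6  6.3] -> shift [-213.7  -10.8 -145.5] turn -16.6 tilt [ 0.0055  0.0043 -1.    ]
```

Emit:
servo_tool(
  rows=[
    [[0,0,-4],0,-0.2],
    [[0,0,-15],0,-0.2],
    [[0,0,-35],0,-0.2],
    [[0,0,-60],0,-0.2],
    [[0,0,-85],0,-0.2],
    [[0,0,-110],0,-0.2],
    [[0,0,-125],0,-0.2],
    [[0,0,-130],0,-0.2],
  ],
)

```text
t: 12.1
tcp_pos: [0.4122, 0.2429, 0.3158]
tool_rot: [0.121, 0.993, 0.003, 0.004]
force: [0.3, 0.1, -2.8]
finger_gap: 0.694
```

Emit:
servo_tool(
  rows=[
    [[-10,-1,0],-2,-0.2],
    [[-35,-2,0],-4,-0.2],
    [[-70,-4,0],-7,-0.2],
    [[-110,-6,0],-10,-0.2],
    [[-150,-8,0],-13,-0.2],
    [[-180,-10,0],-16,-0.2],
    [[-205,-11,0],-16.6,-0.2],
    [[-213,-11,0],-16.6,-0.2],
  ],
)

```text
t: 12.9
tcp_pos: [0.6184, 0.1798, 0.3165]
tool_rot: [-0.023, 1.0, 0.002, 0.005]
force: [0.0, 1.5, -2.3]
finger_gap: 0.689
```

Emit:
servo_tool(
  rows=[
    [[0,0,0],0,-0.2],
    [[0,0,0],0,-0.2],
  ],
)

```text
t: 13.1
tcp_pos: [0.6171, 0.18, 0.3155]
tool_rot: [-0.023, 1.0, 0.002, 0.003]
force: [-0.6, 0.4, -2.8]
finger_gap: 0.692
```

```bash
python3 w.py w7; python3 -c "
from mw import *
meas('w7',(120,0,420,330),(.12,.22),'red')
meas('w7',(0,0,511,330),(-.006,.018),'red')"; python3 go.py 618 181 187.5 182.7
```

```text
65.70646984690485 [[-0.045, 0.959, 0.279, 0.548], [0.999, 0.042, 0.019, 0.178], [0.006, 0.279, -0.96, 0.285], [0.0, 0.0, 0.0, 1.0]]
w7 red 10774 [602.5 181.1] 82.0 70.1 1.9 z [0.1625 0.1778 0.1789]
w7 red 2509 [561.6 178.6] 84.9 27.0 -87.2 z [0.0032 0.0045 0.0127]
t 13.2 cur [616.8 180.3 315.8] th -177.4 gap 0.691 q6 -1.51 F [ 0.3 -0.2 -3. ] -> shift [-4.000e-01  1.000e-01  1.283e+02] turn -0.1 tilt [ 0.0068  0.0051 -1.    ]
```

View pics/w7.png

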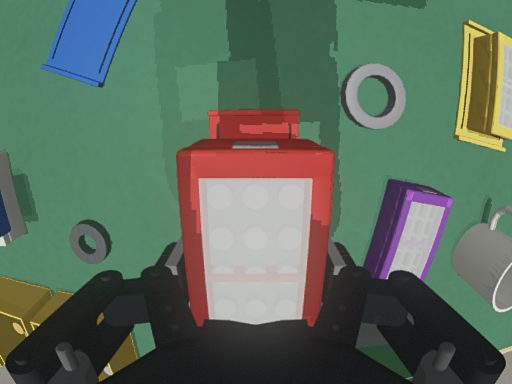

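Emit:
servo_tool(
  rows=[
    [[-2,1,15],0,-0.2],
    [[-2,1,40],0,-0.2],
    [[-2,1,70],0,-0.2],
    [[-2,1,95],0,-0.2],
    [[-2,1,112],0,-0.2],
    [[-2,1,121],0,-0.2],
    [[-2,1,124],0,-0.2],
    [[-2,1,124],0,-0.2],
  ],
)

```text
t: 13.95
tcp_pos: [0.6197, 0.1822, 0.1919]
tool_rot: [-0.023, 1.0, 0.003, 0.004]
force: [-0.1, 0.6, -2.7]
finger_gap: 0.691
```

Emit:
servo_tool(
  rows=[
    [[0,0,1],0,-0.2],
    [[0,0,2.5],0,-0.2],
    [[0,0,3.5],0,-0.2],
    [[0,0,4],0,-0.2],
    [[0,0,4],0,-0.2],
  ],
)

```text
t: 14.45
tcp_pos: [0.6198, 0.1821, 0.1881]
tool_rot: [-0.023, 1.0, 0.003, 0.004]
force: [-0.2, -0.2, -3.3]
finger_gap: 0.697
```

Emit:
servo_tool(
  rows=[
    [[0,0,0.5],0,-0.2],
    [[0,0,1],0,-0.2],
    [[0,0,1.5],0,-0.2],
    [[0,0,2],0,-0.2],
    [[0,0,2],0,-0.2],
  ],
)

```text
t: 14.95
tcp_pos: [0.6199, 0.1822, 0.1877]
tool_rot: [-0.023, 1.0, 0.003, 0.004]
force: [-2.3, -0.4, 7.8]
finger_gap: 0.691
```

Red is touching down. I'll release it, rise, and check.

Emit:
servo_tool(
  rows=[
    [[0,0,0],0,0.5],
    [[0,0,0],0,0.6],
    [[0,0,0],0,0.9],
    [[0,0,-20],0,1],
    [[0,0,-50],0,1],
    [[0,0,-90],0,1],
    [[0,0,-130],0,1],
    [[0,0,-170],0,1],
  ],
)

```text
t: 15.75
tcp_pos: [0.6184, 0.1812, 0.3588]
tool_rot: [-0.023, 1.0, 0.002, 0.004]
force: [1.1, 0.4, -0.8]
finger_gap: 1.003
```

```bash
python3 w.py w8; python3 -c "
from mw import *
meas('w8',(100,0,420,330),(.04,.06))
meas('w8',(120,0,400,330),(-.006,.018),'red')"; python3 go.py 630 -152 345 97.7
```

```text
65.70646984690485 [[-0.046, 0.959, 0.279, 0.549], [0.999, 0.042, 0.019, 0.179], [0.007, 0.28, -0.96, 0.328], [0.0, 0.0, 0.0, 1.0]]
w8 None 6702 [619.5 184. ] 110.7 59.7 2.3 z [0.0488 0.0501 0.0512]
w8 red 2547 [617.4 181.3] 139.4 84.7 2.8 z [0.003  0.0045 0.0124]
t 15.8 cur [620.4 181.7 366.6] th -177.4 gap 1.004 q6 -1.51 F [1.6 1.1 4.7] -> shift [   6.2 -333.9   19.6] turn 84.9 tilt [ 0.021   0.0067 -0.9998]
```

Emit:
servo_tool(
  rows=[
    [[0,0,0],0,1],
    [[0,0,0],0,1],
    [[0,0,0],0,1],
  ],
)

```text
t: 16.1
tcp_pos: [0.6199, 0.1816, 0.3651]
tool_rot: [-0.023, 1.0, 0.003, 0.009]
force: [-0.5, -0.4, 0.1]
finger_gap: 0.997
```

```bash
python3 w.py w9; python3 -c "
from mw import *
meas('w9',(100,0,420,330),(.04,.06))
meas('w9',(120,0,400,330),(-.006,.018),'red')"; python3 go.py 630 -152 345 97.7
```

```text
65.70646984690485 [[-0.046, 0.956, 0.29, 0.551], [0.999, 0.042, 0.02, 0.179], [0.007, 0.29, -0.957, 0.333], [0.0, 0.0, 0.0, 1.0]]
w9 None 6445 [619.7 183.7] 110.0 60.3 2.3 z [0.0488 0.0501 0.0513]
w9 red 2515 [617.6 181.4] 139.9 84.5 3.0 z [0.003  0.0044 0.0127]
t 16.1 cur [619.9 181.6 364.6] th -177.4 gap 1.000 q6 -1.51 F [ 0.9  0.8 -0.6] -> shift [   5.6 -333.8   17.7] turn 84.9 tilt [ 0.0172  0.0063 -0.9998]
```

View pics/w9.png

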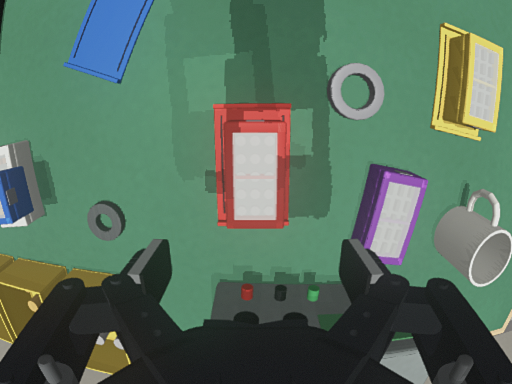

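Emit:
servo_tool(
  rows=[
    [[0,-45,0],8,1],
    [[0,-90,0],16,1],
    [[1,-135,0],24,1],
    [[2,-180,0],32,1],
    [[3,-220,0],40,1],
    [[4,-260,0],48,1],
    [[5,-290,0],56,1],
    [[5,-305,0],64,1],
  ],
)

```text
t: 16.95
tcp_pos: [0.6285, -0.1264, 0.3607]
tool_rot: [0.514, 0.858, 0.006, 0.004]
force: [-0.9, 0.8, 0.6]
finger_gap: 1.002
```

```bash
python3 go.py 640 -152 345 97.7
```

```text
t 16.9 cur [ 628.5 -126.4  360.7] th 118.1 gap 1.002 q6 -0.87 F [-0.9  0.8  0.6] -> shift [-28.   -2.2  15.7] turn 20.4 tilt [ 0.014   0.0067 -0.9999]
```

Emit:
servo_tool(
  rows=[
    [[-10,0,0],7,1],
    [[-20,-1,0],14,1],
    [[-28,-2,0],20,1],
    [[-28,-2,0],20.5,1],
    [[-28,-2,20],20.5,1],
  ],
)

```text
t: 17.45
tcp_pos: [0.641, -0.1522, 0.3417]
tool_rot: [0.658, 0.753, 0.008, 0.005]
force: [0.7, 0.3, 0.9]
finger_gap: 0.999
```

```bash
python3 go.py 652 -152 274 97.7; python3 w.py w10; python3 -c "
from mw import *
meas('w10',(100,0,420,330),(.083,.105))
meas('w10',(0,0,511,330),(-.006,.018),'blu')"; python3 go.py 652 -152 274 97.7
```

```text
t 17.4 cur [ 641.  -152.2  341.7] th 97.7 gap 0.999 q6 -0.55 F [0.7 0.3 0.9] -> shift [-1.5  9.7 67.9] turn 0.0 tilt [ 0.0176  0.0054 -0.9998]
65.70646984690485 [[0.991, 0.125, 0.054, 0.632], [0.134, -0.955, -0.263, -0.083], [0.019, 0.268, -0.963, 0.311], [0.0, 0.0, 0.0, 1.0]]
w10 None 10089 [ 651.1 -150.8] 110.6 60.4 -81.9 z [0.0907 0.0919 0.093 ]
w10 blu 6202 [439.9   8.2] 151.6 84.6 -19.9 z [0.003  0.0045 0.0118]
t 17.5 cur [ 639.3 -151.4  336.7] th 97.8 gap 1.000 q6 -0.55 F [-0.1 -0.3 -2.1] -> shift [-2.8 11.8 62.8] turn 0.1 tilt [ 0.0088  0.0091 -0.9999]
```

View pics/w10.png

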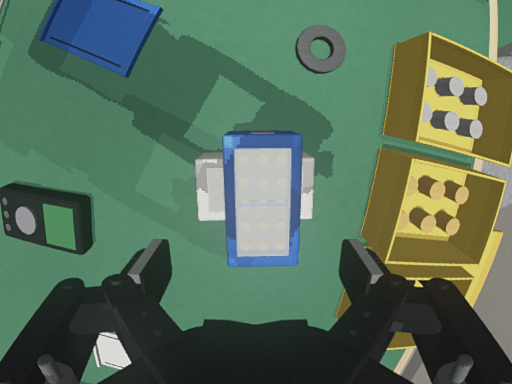

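Emit:
servo_tool(
  rows=[
    [[-2,11,10],-0.3,1],
    [[-2,11,20],-0.3,1],
    [[-2,11,40],-0.3,1],
    [[-2,11,65],-0.3,1],
  ],
)

```text
t: 17.9
tcp_pos: [0.6518, -0.1511, 0.2716]
tool_rot: [0.655, 0.755, 0.007, 0.001]
force: [0.6, -1.3, 0.8]
finger_gap: 0.997
```

```bash
python3 go.py 651.5 -150.8 229 98
```

```text
t 17.9 cur [ 651.8 -151.1  271.6] th 98.1 gap 0.997 q6 -0.55 F [ 0.6 -1.3  0.8] -> shift [ 0.  -0.8 42.6] turn 0.1 tilt [ 0.011   0.0082 -0.9999]
```

Emit:
servo_tool(
  rows=[
    [[0,-0.5,15],0,1],
    [[0,-0.5,30],0,1],
    [[0,-0.5,39],0,1],
    [[0,-0.5,42],0,1],
    [[0,-0.5,42],0,1],
  ],
)

```text
t: 18.4
tcp_pos: [0.6519, -0.1509, 0.2295]
tool_rot: [0.655, 0.755, 0.007, 0.001]
force: [0.4, -0.1, 0.4]
finger_gap: 1.002
```

Emit:
servo_tool(
  rows=[
    [[0,0,0],0,0.2],
    [[0,0,0],0,-0.2],
    [[0,0,0],0,-0.2],
    [[0,0,0],0,-0.2],
    [[0,0,0],0,-0.2],
  ],
  force=60,
)

```text
t: 18.9
tcp_pos: [0.6524, -0.1511, 0.2308]
tool_rot: [0.655, 0.755, 0.007, 0.003]
force: [0.2, -0.5, 5.6]
finger_gap: 0.694
```

Emit:
servo_tool(
  rows=[
    [[0,0,-4],0,-0.2],
    [[0,0,-14],0,-0.2],
    [[0,0,-35],0,-0.2],
    [[0,0,-60],0,-0.2],
    [[0,0,-80],0,-0.2],
    [[0,0,-90],0,-0.2],
    [[0,0,-93],0,-0.2],
    [[0,0,-93],0,-0.2],
  ],
)

```text
t: 19.7
tcp_pos: [0.6509, -0.1516, 0.3236]
tool_rot: [0.655, 0.755, 0.007, 0.002]
force: [0.7, 0.1, -3.0]
finger_gap: 0.695
```

```bash
python3 go.py 460 -65 320 159.8;  python3 w.py w11; python3 -c "
from mw import *
meas('w11',(120,0,420,330),(.15,.22),'blu')
meas('w11',(0,0,511,330),(-.006,.018),'blu')"
```

```text
t 19.7 cur [ 650.9 -151.6  323.6] th 98.1 gap 0.695 q6 -0.55 F [ 0.7  0.1 -3. ] -> shift [ 112.8 -176.8    1.9] turn -61.7 tilt [ 0.0126  0.0075 -0.9999]
65.70646984690485 [[0.99, 0.132, 0.051, 0.641], [0.141, -0.955, -0.261, -0.083], [0.014, 0.265, -0.964, 0.293], [0.0, 0.0, 0.0, 1.0]]
w11 blu 10158 [ 650.4 -136.9] 80.4 59.9 -81.7 z [0.1702 0.1848 0.1859]
w11 blu 6090 [444.8   6.3] 140.7 84.1 -20.0 z [0.003  0.0044 0.0119]
```

```bash
python3 go.py 444.5 6.5 320 159.8
```

```text
t 19.8 cur [ 650.7 -151.6  322.9] th 98.1 gap 0.693 q6 -0.55 F [-1.   0.5 -2.7] -> shift [ 185.7 -181.8    1.8] turn -61.7 tilt [ 0.0113  0.008  -0.9999]
```

Emit:
servo_tool(
  rows=[
    [[8,-8,0],-3,-0.2],
    [[28,-28,0],-9,-0.2],
    [[55,-54,0],-17,-0.2],
    [[85,-83,0],-25,-0.2],
    [[115,-112,0],-33,-0.2],
    [[140,-137,0],-41,-0.2],
    [[162,-158,0],-49,-0.2],
    [[176,-172,0],-56,-0.2],
  ],
)

```text
t: 20.55
tcp_pos: [0.4529, -0.0002, 0.3209]
tool_rot: [0.221, 0.975, 0.005, 0.002]
force: [1.1, 0.9, -2.5]
finger_gap: 0.692
```

```bash
python3 go.py 444.5 6.5 300 159.8
```

```text
t 20.6 cur [ 4.529e+02 -2.000e-01  3.209e+02] th 154.5 gap 0.692 q6 -1.39 F [ 1.1  0.9 -2.5] -> shift [10.5  2.2 20.9] turn -5.3 tilt [ 0.0066  0.0094 -0.9999]
```

Emit:
servo_tool(
  rows=[
    [[5,1,0],-3,-0.2],
    [[10,2,0],-5.3,-0.2],
    [[10,2,0],-5.3,-0.2],
    [[10,2,0],-5.3,-0.2],
  ],
)

```text
t: 20.95
tcp_pos: [0.4448, 0.0059, 0.3205]
tool_rot: [0.176, 0.984, 0.005, 0.002]
force: [0.0, -0.5, -2.3]
finger_gap: 0.689
```

```bash
python3 w.py w12; python3 -c "
from mw import *
meas('w12',(120,0,420,330),(.12,.22),'blu')
meas('w12',(0,0,511,330),(-.006,.018),'blu')"; python3 go.py 444.5 6.5 192 160
```

```text
65.70646984690485 [[0.347, 0.901, 0.261, 0.38], [0.938, -0.337, -0.083, 0.031], [0.013, 0.274, -0.962, 0.29], [0.0, 0.0, 0.0, 1.0]]
w12 blu 10355 [432.8  12.7] 80.9 60.0 -20.6 z [0.1633 0.1816 0.1827]
w12 blu 2951 [394.1  25. ] 85.0 33.4 69.6 z [0.0031 0.0044 0.0125]
t 21.0 cur [445.1   5.7 320.6] th 159.7 gap 0.696 q6 -1.47 F [ 0.2 -0.2 -2.2] -> shift [  1.1  -0.9 128.6] turn -0.3 tilt [ 0.0064  0.0094 -0.9999]
```

```bash
python3 go.py 443.2 5.0 193 160
```

```text
t 21.0 cur [445.1   5.7 320.6] th 159.7 gap 0.696 q6 -1.47 F [ 0.2 -0.2 -2.2] -> shift [  1.8  -2.7 127.6] turn -0.3 tilt [ 0.0064  0.0094 -0.9999]
```

Emit:
servo_tool(
  rows=[
    [[2,-2.5,15],0,-0.2],
    [[2,-2.5,40],0,-0.2],
    [[2,-2.5,70],0,-0.2],
    [[2,-2.5,95],0,-0.2],
    [[2,-2.5,112],0,-0.2],
    [[2,-2.5,122],0,-0.2],
    [[2,-2.5,127],0,-0.2],
    [[2,-2.5,127],0,-0.2],
  ],
)

```text
t: 21.8
tcp_pos: [0.4434, 0.0051, 0.1933]
tool_rot: [0.176, 0.984, 0.005, 0.002]
force: [0.2, -0.9, -2.3]
finger_gap: 0.692
```

Emit:
servo_tool(
  rows=[
    [[0,0,1],0,-0.2],
    [[0,0,2],0,-0.2],
    [[0,0,3],0,-0.2],
    [[0,0,3.5],0,-0.2],
    [[0,0,3.5],0,-0.2],
  ],
)

```text
t: 22.3
tcp_pos: [0.4435, 0.0052, 0.1899]
tool_rot: [0.176, 0.984, 0.005, 0.002]
force: [-0.4, 0.7, -2.8]
finger_gap: 0.692
```

```bash
python3 go.py 443.2 5.0 189 160
```

```text
t 22.3 cur [443.5   5.2 189.9] th 159.7 gap 0.692 q6 -1.49 F [-0.4  0.7 -2.8] -> shift [ 0.2 -0.3  0.9] turn -0.3 tilt [ 0.0066  0.0094 -0.9999]
```

Emit:
servo_tool(
  rows=[
    [[0,0,0.5],0,-0.2],
    [[0,0,1],0,-0.2],
    [[0,0,1.5],0,-0.2],
    [[0,0,1.5],0,-0.2],
  ],
)

```text
t: 22.7
tcp_pos: [0.4436, 0.0051, 0.1889]
tool_rot: [0.176, 0.984, 0.005, 0.003]
force: [-0.6, -0.3, 4.5]
finger_gap: 0.692
```

Blue is in contact. I'll release it gently and rise with settled rows.

Emit:
servo_tool(
  rows=[
    [[0,0,0.5],0,0.5],
    [[0,0,0],0,0.6],
    [[0,0,0],0,0.9],
    [[0,0,-20],0,1],
    [[0,0,-60],0,1],
    [[0,0,-100],0,1],
    [[0,0,-125],0,1],
    [[0,0,-140],0,1],
  ],
)

```text
t: 23.5
tcp_pos: [0.4427, 0.0038, 0.3311]
tool_rot: [0.176, 0.984, 0.005, 0.004]
force: [0.4, -0.7, -0.6]
finger_gap: 1.002
```

```bash
python3 w.py w13; python3 -c "
from mw import *
meas('w13',(100,0,420,330),(.04,.06))
meas('w13',(120,0,400,330),(-.006,.018),'blu')"; python3 go.py 640 -155 330 187
```

```text
65.70646984690485 [[0.347, 0.899, 0.266, 0.378], [0.938, -0.337, -0.085, 0.029], [0.013, 0.279, -0.96, 0.3], [0.0, 0.0, 0.0, 1.0]]
w13 None 8049 [445.8   7. ] 110.7 60.0 -20.3 z [0.0488 0.05   0.0511]
w13 blu 2868 [446.4   5.7] 145.4 85.1 -20.3 z [0.003  0.0044 0.0127]
t 23.6 cur [443.2   3.8 332.2] th 159.7 gap 1.002 q6 -1.48 F [0.9 0.4 1.8] -> shift [-239.6  -80.7    3.6] turn -27.3 tilt [ 0.0133  0.0077 -0.9999]
```

View pics/w13.png

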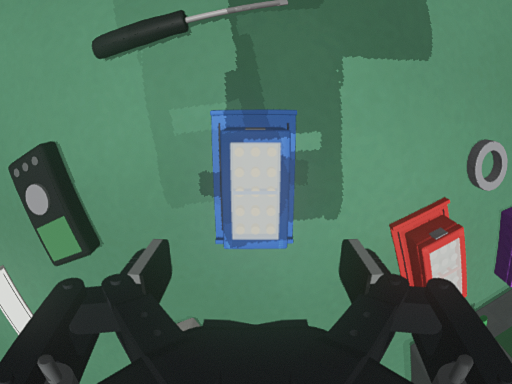

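Emit:
servo_tool(
  rows=[
    [[-30,-10,0],-4,1],
    [[-70,-24,0],-8,1],
    [[-115,-39,0],-12,1],
    [[-160,-54,0],-16,1],
    [[-200,-67,0],-20,1],
    [[-228,-76,0],-24,1],
    [[-240,-80,3],-28,1],
    [[-240,-80,3],-28,1],
  ],
)

```text
t: 24.35
tcp_pos: [0.6414, -0.1558, 0.3287]
tool_rot: [-0.066, 0.998, 0.004, 0.006]
force: [-1.3, -1.0, -0.8]
finger_gap: 1.002
```

Emit:
servo_tool(
  rows=[
    [[0,0,0],0,1],
    [[0,0,0],0,1],
  ],
)

```text
t: 24.55
tcp_pos: [0.6404, -0.1551, 0.3278]
tool_rot: [-0.066, 0.998, 0.004, 0.005]
force: [-0.1, 0.8, 0.2]
finger_gap: 1.001
```

```bash
python3 w.py w14; python3 -c "
from mw import *
meas('w14',(100,0,420,330),(.036,.056))"; python3 go.py 651 -151 183 188
```

```text
65.70646984690485 [[-0.132, 0.951, 0.28, 0.572], [0.991, 0.124, 0.046, -0.163], [0.009, 0.283, -0.959, 0.296], [0.0, 0.0, 0.0, 1.0]]
w14 None 7926 [ 645.1 -152.2] 110.5 60.0 8.4 z [0.0448 0.0461 0.0472]
t 24.6 cur [ 640.5 -155.   328.2] th -172.4 gap 0.996 q6 -2.12 F [-1.2  1.7 -0.2] -> shift [ -9.2   1.5 145.3] turn -0.4 tilt [ 0.0106  0.0088 -0.9999]
```

View pics/w14.png

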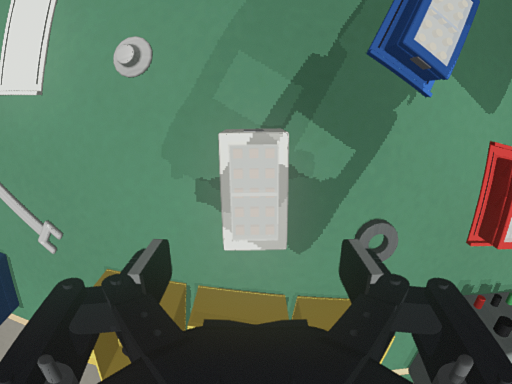

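```bash
python3 go.py 645.1 -152.6 183.5 188.4
```

```text
t 24.6 cur [ 640.5 -155.   328.2] th -172.4 gap 0.996 q6 -2.12 F [-1.2  1.7 -0.2] -> shift [ -3.2   0.7 144.8] turn -0.8 tilt [ 0.0106  0.0088 -0.9999]
```

Emit:
servo_tool(
  rows=[
    [[-3,0.5,20],-0.8,1],
    [[-3,0.5,50],-0.8,1],
    [[-3,0.5,80],-0.8,1],
    [[-3,0.5,110],-0.8,1],
    [[-3,0.5,130],-0.8,1],
    [[-3,0.5,140],-0.8,1],
    [[-3,0.5,144],-0.8,1],
    [[-3,0.5,144],-0.8,1],
  ],
)

```text
t: 25.4
tcp_pos: [0.645, -0.1526, 0.1846]
tool_rot: [-0.073, 0.997, 0.004, 0.006]
force: [-0.0, -0.2, 0.2]
finger_gap: 1.0
```

Emit:
servo_tool(
  rows=[
    [[0,0,0],0,0.2],
    [[0,0,0],0,-0.2],
    [[0,0,0],0,-0.2],
    [[0,0,0],0,-0.2],
    [[0,0,0],0,-0.2],
  ],
  force=60,
)

```text
t: 25.9
tcp_pos: [0.6457, -0.1529, 0.1864]
tool_rot: [-0.073, 0.997, 0.003, 0.007]
force: [0.3, 1.0, 6.2]
finger_gap: 0.695
```

Emit:
servo_tool(
  rows=[
    [[0,0,-4],0,-0.2],
    [[0,0,-14],0,-0.2],
    [[0,0,-35],0,-0.2],
    [[0,0,-60],0,-0.2],
    [[0,0,-90],0,-0.2],
    [[0,0,-115],0,-0.2],
    [[0,0,-128],0,-0.2],
    [[0,0,-130],0,-0.2],
  ],
)

```text
t: 26.7
tcp_pos: [0.6442, -0.154, 0.3185]
tool_rot: [-0.073, 0.997, 0.002, 0.009]
force: [-0.8, 0.1, -2.1]
finger_gap: 0.694
```

```bash
python3 go.py 499 -453 320 178.7
```

```text
t 26.7 cur [ 644.2 -154.   318.5] th -171.6 gap 0.694 q6 -2.13 F [-0.8  0.1 -2.1] -> shift [ 187.4 -274.5   -5.8] turn 9.7 tilt [ 0.0171  0.006  -0.9998]
```

Emit:
servo_tool(
  rows=[
    [[6,-8,0],1,-0.2],
    [[22,-32,0],2,-0.2],
    [[46,-67,-1],4,-0.2],
    [[72,-105,-2],6,-0.2],
    [[98,-143,-3],8,-0.2],
    [[124,-181,-4],9,-0.2],
    [[148,-217,-4],9.7,-0.2],
    [[166,-243,-5],9.7,-0.2],
  ],
)

```text
t: 27.5
tcp_pos: [0.513, -0.4215, 0.3174]
tool_rot: [0.013, 1.0, 0.004, 0.007]
force: [1.0, 0.3, -2.9]
finger_gap: 0.694
```

```bash
python3 go.py 499 -453 320 178.7
```

```text
t 27.5 cur [ 513.  -421.5  317.4] th 178.5 gap 0.694 q6 -2.41 F [ 1.   0.3 -2.9] -> shift [ 13.2 -31.8  -3. ] turn -0.2 tilt [ 0.0143  0.0078 -0.9999]
```

Emit:
servo_tool(
  rows=[
    [[7,-16,-1],0,-0.2],
    [[12,-28,-2],0,-0.2],
    [[13,-32,-3],0,-0.2],
    [[13,-32,-3],0,-0.2],
    [[13,-32,-3],0,-0.2],
  ],
)

```text
t: 28.0
tcp_pos: [0.4999, -0.4518, 0.3198]
tool_rot: [0.012, 1.0, 0.005, 0.007]
force: [-0.2, 0.4, -2.2]
finger_gap: 0.692
```

```bash
python3 w.py w15; python3 -c "
from mw import *
meas('w15',(120,0,420,330),(.12,.22),'whi')
meas('w15',(120,60,400,200),(-.006,.018),'whi')"; python3 go.py 499 -453 193 178.7
```

```text
65.70646984690485 [[0.024, 0.958, 0.286, 0.431], [1.0, -0.026, 0.004, -0.449], [0.011, 0.286, -0.958, 0.288], [0.0, 0.0, 0.0, 1.0]]
w15 whi 25034 [ 487.3 -449.8] 86.0 60.5 -2.0 z [0.1784 0.1795 0.1805]
w15 whi 2582 [ 443.5 -450.5] 87.1 28.2 88.4 z [0.0027 0.0044 0.0126]
t 28.1 cur [ 500.  -451.7  319.9] th 178.6 gap 0.696 q6 -2.46 F [ 0.7  0.  -2.6] -> shift [  2.7  -2.5 126.9] turn -0.1 tilt [ 0.0141  0.0088 -0.9999]
```

View pics/w15.png

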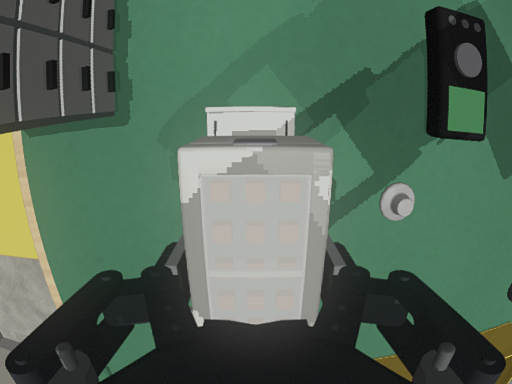

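```bash
python3 go.py 500 -453.3 195 178.6
```

```text
t 28.1 cur [ 500.  -451.7  319.9] th 178.6 gap 0.696 q6 -2.46 F [ 0.7  0.  -2.6] -> shift [  1.7  -2.8 124.9] turn 0.0 tilt [ 0.0141  0.0088 -0.9999]
```

Emit:
servo_tool(
  rows=[
    [[2,-3,15],0,-0.2],
    [[2,-3,40],0,-0.2],
    [[2,-3,70],0,-0.2],
    [[2,-3,95],0,-0.2],
    [[2,-3,112],0,-0.2],
    [[2,-3,121],0,-0.2],
    [[2,-3,125],0,-0.2],
    [[2,-3,125],0,-0.2],
  ],
)

```text
t: 28.85
tcp_pos: [0.4999, -0.4536, 0.1949]
tool_rot: [0.012, 1.0, 0.004, 0.007]
force: [-0.2, 0.3, -2.8]
finger_gap: 0.693
```

Emit:
servo_tool(
  rows=[
    [[0,0,1],0,-0.2],
    [[0,0,2],0,-0.2],
    [[0,0,3],0,-0.2],
    [[0,0,3.5],0,-0.2],
    [[0,0,3.5],0,-0.2],
  ],
)

```text
t: 29.35
tcp_pos: [0.5, -0.4536, 0.1916]
tool_rot: [0.012, 1.0, 0.004, 0.007]
force: [-0.8, 0.6, -2.5]
finger_gap: 0.692
```

```bash
python3 go.py 500 -453.3 191 178.6
```

```text
t 29.4 cur [ 500.  -453.6  191.6] th 178.7 gap 0.692 q6 -2.47 F [-0.8  0.6 -2.5] -> shift [-0.   0.3  0.6] turn 0.1 tilt [ 0.0145  0.0082 -0.9999]
```

Emit:
servo_tool(
  rows=[
    [[0,0,0.5],0,-0.2],
    [[0,0,1],0,-0.2],
    [[0,0,1.5],0,-0.2],
    [[0,0,1.5],0,-0.2],
  ],
)

```text
t: 29.75
tcp_pos: [0.5, -0.4536, 0.1905]
tool_rot: [0.012, 1.0, 0.004, 0.007]
force: [-1.8, -0.2, -0.0]
finger_gap: 0.691
```

Emit:
servo_tool(
  rows=[
    [[0,0,0.5],0,-0.2],
    [[0,0,1],0,-0.2],
    [[0,0,1],0,-0.2],
  ],
)

```text
t: 30.05
tcp_pos: [0.5, -0.4536, 0.1905]
tool_rot: [0.012, 1.0, 0.004, 0.007]
force: [-2.0, 2.4, 5.6]
finger_gap: 0.689
```

Emit:
servo_tool(
  rows=[
    [[0,0,0.5],0,0.5],
    [[0,0,0],0,0.6],
    [[0,0,0],0,0.9],
    [[0,0,-20],0,1],
    [[0,0,-60],0,1],
    [[0,0,-100],0,1],
    [[0,0,-130],0,1],
    [[0,0,-145],0,1],
  ],
)

```text
t: 30.85
tcp_pos: [0.4984, -0.4554, 0.3389]
tool_rot: [0.012, 1.0, 0.002, 0.009]
force: [-0.1, -0.3, 0.2]
finger_gap: 1.004
```

Emit:
servo_tool(
  rows=[
    [[0,0,0],0,1],
    [[0,0,0],0,1],
  ],
)

```text
t: 31.05
tcp_pos: [0.4983, -0.4552, 0.3382]
tool_rot: [0.012, 1.0, 0.002, 0.009]
force: [0.0, 0.1, -0.5]
finger_gap: 1.0
```

```bash
python3 w.py w16; python3 -c "
from mw import *
meas('w16',(100,0,420,330),(.04,.06))
meas('w16',(120,60,400,290),(-.006,.018),'whi')
for n in ('top','scene'):
    a=snapshot(n); np.savez('/tmp/%s1.npz'%n,**a); cv2.imwrite('pics/%s1.png'%n,a['image'])
    for k,c in (('tray_red','red'),('tray_yel','yel'),('tray_blu','blu'),('tray_whi','whi')):
        r=R[k][n=='scene']; r=(max(r[0]-8,0),max(r[1]-30,0),r[2]+8,r[3]+5); print(k); 
        try: meas(n+'1',r,(.04,.062),fish=False); meas(n+'0',R[k][n=='scene'],(-.006,.018),c,False)
        except Exception as e: print(e)
"; python3 go.py 490 -400 330 178.7
```

```text
65.70646984690485 [[0.023, 0.957, 0.29, 0.429], [1.0, -0.024, -0.001, -0.453], [0.006, 0.289, -0.957, 0.306], [0.0, 0.0, 0.0, 1.0]]
w16 None 7720 [ 499.6 -451.3] 110.8 60.0 -1.5 z [0.0489 0.0501 0.0512]
w16 whi 2844 [ 502.4 -452.5] 146.3 86.9 -1.5 z [0.001  0.0043 0.0127]
tray_red
top1 None 615 [620.8 184.5] 112.7 60.6 3.7 z [0.0441 0.0496 0.0549]
top0 red 1048 [620.5 183.2] 146.4 84.9 2.9 z [-0.0017  0.004   0.0116]
tray_yel
top1 None 657 [490.4 448.1] 111.5 62.4 -2.5 z [0.0434 0.0499 0.0551]
top0 yel 1079 [489.8 449.6] 141.1 88.5 -3.2 z [-0.0013  0.0045  0.0116]
tray_blu
top1 None 441 [448.3   7.4] 110.5 59.8 -20.5 z [0.0443 0.0492 0.0541]
top0 blu 1097 [446.3   8.2] 141.6 85.9 -20.0 z [-0.0017  0.0039  0.0112]
tray_whi
attempt to get argmax of an empty sequence
tray_red
scene1 None 1105 [624.2 181.9] 111.0 60.2 3.0 z [0.0458 0.0491 0.0518]
scene0 red 1824 [618.  178.7] 147.9 84.8 2.9 z [0.0008 0.0036 0.0105]
tray_yel
scene1 None 915 [493.2 445.6] 113.2 61.3 -2.8 z [0.044  0.0486 0.0516]
scene0 yel 1517 [486.8 446.1] 152.5 87.9 -3.3 z [-0.0001  0.0034  0.0106]
tray_blu
scene1 None 830 [450.    5.2] 114.1 61.0 -20.9 z [0.0447 0.0491 0.0518]
scene0 blu 1392 [442.2   5.5] 155.3 87.4 -19.8 z [0.0005 0.0037 0.0108]
tray_whi
scene1 None 917 [ 503.  -452.3] 114.6 61.7 -1.6 z [0.0445 0.0496 0.0525]
scene0 whi 1601 [ 496.9 -456.7] 154.8 95.3 -1.7 z [0.0004 0.0041 0.011 ]
t 31.2 cur [ 498.  -454.9  336.5] th 178.7 gap 1.000 q6 -2.46 F [ 0.9 -0.7 -0. ] -> shift [ 9.4 54.7  6.8] turn -0.0 tilt [ 0.0156  0.0067 -0.9999]
```

View pics/w16.png

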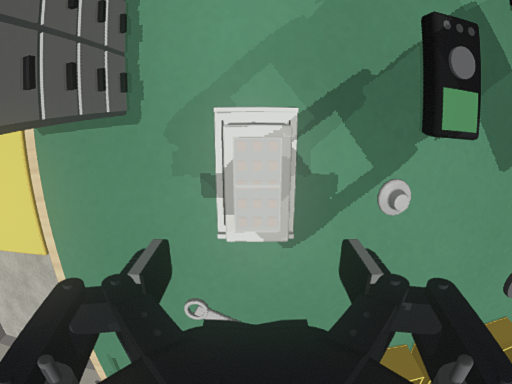

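View pics/scene1.png

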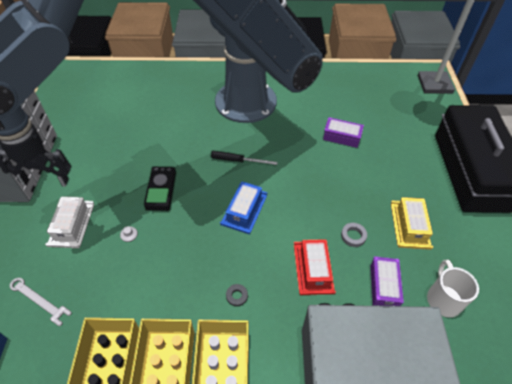

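All four cases sit in their trays. The last wrist view has white at (255,183), and the scene view shows every case between its end lips with the lid level. The gripper is open and well clear, so I'm handing in.

```bash
python3 -c "
from station import *
print(sign_off(), sense()['t'])"
```

```text
the job is handed in; nothing more can be done
the job is handed in; nothing more can be done
```

All four cases are in the trays of their own colour, and I handed the job in at about 31 s of the 112 s allowed. I moved yellow, red, blue and then white, lowered each one until it touched the tray, and only then released it. The gripper is open and clear of everything. I left the purple look-alikes alone.

**Seating:** the last checks show every case flat, with its lid at 50 mm as expected for a seated case. All four lie between the end lips and inside the tray edges, turned less than about 1° from their trays.

**Centring, from the wrist camera:** yellow, blue and white are within about 1–3 mm of the tray centre. Red is the furthest off, about 2 mm lengthwise and 2–3 mm sideways. I left red as it was, because that is well inside the clearance and close to the 2 mm calibration limit.

**Where the checks disagreed:** the top and scene cameras differ from the wrist camera by a few mm. At its largest, the scene camera's measured case-to-tray offset reached 6–8 mm lengthwise and about 4 mm sideways on the white tray. I put this down to smeared tray edges in that view, because the trays measured 8–15 mm too long there. The top camera could not see the white tray at the end because the arm was in the way. The tool also drifted to about 1° of tilt during the moves, but the cases still ended up flat.

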